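# Press the sprung corner of a tilt plate to the mark

### The arm

A 6-joint arm with a two-finger parallel gripper is mounted at the origin on the work surface. World frame = base frame: x ahead of the robot, y to its left, z up, the work surface at z = 0. Lengths are in mm, angles in rad, forces in N, time in s.
With the tool pointing down it reaches from about 325 to 900 mm from the base axis. Payload 6.1 kg.
Tool frame: the origin (TCP) lies at the very end of the fingers, on their centre line; the grasp point (between the pads) lies bot.grip_point_offset behind it (bot.grip_point_offset is the distance from the TCP to the grasp point, in mm); z points along the fingers, y is the line along which they close (so a half turn about z gives the same grasp; the last joint's range is limited). The gripper opens to 85 mm and grips with 20 to 120 N. Pads are 22 mm wide; open, the fingers measure 114 mm over their backs; the gripper's body (76 mm by 85 mm) begins 54 mm behind the grasp point. The pads swing forward as they close: fully open they stand 13 mm farther back than shut.
Start: joints at [1.033, 0.22, 1.526, -0, 1.395, -0.126], TCP at [250.16, 572.744, 231.3] pointing down, gripper open.
Joint ranges: [-2.98, 2.98], [-0.91, 2.08], [0.09, 2.57], [-1.24, 4.39], [0.2, 2.65], [-2.68, 2.68]. Speed limits (rad/s): [2.57, 2.57, 3.01, 3.14, 3.14, 3.14].

### API

Orientations are given as a unit quaternion [x, y, z, w].
In Python, from rig import bot gives the robot as it stands.
- The arm moves only by the shell command python3 -m handwheel 'ROWS' [FORCE]. ROWS is JSON, a list of rows, each a list of 3 entries, a list of its own where there are three numbers: the opening, from 0 (shut) to 1 (fully open), then the shift along the world's x, y, z in m, then the turn about the world's z in rad. A call has exactly 10 rows; each row shifts and turns the commanded pose from where the row before left it; what a row does not reach is not made up. A row lasts 1/10 s, in which the tool goes at most 50 mm and 8.59 degrees, less where a joint would pass 70% of its speed; a pose out of reach is approached as far as the arm can. A call with a gripper value outside its range is refused whole. The fingers move at their own pace and stop on an object; FORCE is the grip in N (left out, the last holds). Time passes only in rows, so rows that do not move let the fingers close, or fill a call up. It gives the time, the measured TCP pose, the force, the opening and the grip force at its end, in the units of the state.
- bot.get_obs(): the state, without advancing time (a new reading comes with each control period).
- bot.camera(name): name is "side" or "top" or "wrist"; returns a dict with "image" (480x640x3 uint8, red, green, blue), "camera_matrix" (3x3 intrinsics, pixels), "xyz" and "rotation" of the camera in the world; the wrist camera has in their place "hand_eye" (4x4, takes a point from camera to tool coordinates, whose origin is the TCP and whose axes are the flange's). Camera axes: x right, y down, z forward; pixel columns grow to the right and rows downward; lengths in mm; the calibration is good to about 2 mm. A picture is of the moment at which its call begins: read the wrist's pose just before it. There is no depth.
- bot.hand_in(): hands the job in; it is judged then, once.
The state is a dict: "time": time; "qpos": joint angles; "dq": joint speeds; "effort": joint torques, N m; "eef_pos": TCP position; "tcp_rot": TCP orientation; "ft_force": force on the tool from outside, world axes, zero at the start; "wrist_torque": the same for the moment, N m; "width": opening from 0.0 (shut) to 1.0 (fully open); "grip_force": force on a finger pad.
Only numpy, scipy, OpenCV 4.12 (cv2) and the standard library are available. Lean on these libraries where they do the work, as an engineer would, in place of code of your own. Each camera call takes 0.05 s, during which the arm holds its last target. There are 200 camera calls.

### The job

Check the spring of the tilt mount on the lab bench: with the gripper's fingertips, press down gently on the round rubber pad at the sprung corner of its plate until the tip of the upright pointer stands at the brass mark clip on the scale, without running on past the clip, and keep it there for about a second. Then let the corner come all the way back up and move the hand clear. Nothing is to be picked up: the white ceramic disc stays in its ring on the plate, the mark clip stays where it is set, and the bottle, crucible and jar nearby are left alone.

Things in the scene. Friction and masses are not known exactly. Their poses are not given: they have to be found in the camera images.
- mount: Tilt mount fixed to the bench: grey base 150 x 150 x 12 mm, origin at the centre of its underside, axes along its edges, z up, yaw within 0.6 rad. Over it an aluminium tilt plate 110 x 125 x 8 mm, top 79 mm up at rest. Pad at x, y = (-48, +45) mm; at the opposite corner stand the pointer and white arc scale, x = 48 to 69, y = -100 to -25 mm, 250 mm high.
- pad_top (a point): Centre of the top of the round black rubber pad (28 mm across, 8 mm high) on the plate's sprung corner, 87 mm above the bench at rest, 100 mm from the hinge line: each 0.01 rad of tilt lowers it 1 mm. Press here from above; the room above is free. The spring takes about 2 N to start moving, 4 to 7 N at the mark, and returns the plate by itself, damped, within a second.
- pointer_tip (a point): Tip of the dark steel pointer, a thin rod 148 mm long from the hinge line, fixed to the tilt plate. At rest it leans 0.2 rad towards the mount's -y; pressing the pad swings its tip along the scale towards the mount's +y, 1.5 mm for each mm that the pad goes down.
- mark (a point): Where the pointer's tip is when it stands exactly at the mark: just under the tooth of the brass clip (10 mm wide) on the upper rim of the white arc scale. Its y axis points nearly the way the pointer moves when pressed. The clip is held by friction and set anew each time, 18 to 36 mm along the scale from the resting pointer, which is 12 to 24 mm of pad travel.
- tilt_plate (a joint): Tilt of the plate in rad about a level hinge line along the mount's x axis, at y = -55 mm, z = 75 mm there. 0 at rest, grows as the pad is pressed, hard stop at 0.30. The pointer stands exactly at the mark when this equals joint mark_clip; its tip is within the clip's width when they differ by less than 0.033.
- mark_clip (a joint): Where the mark clip is set, in rad of plate tilt from rest (0.12 to 0.24). Not to be moved.
- nest (a point): Centre of the steel ring (55 mm outside, 49 mm inside, 4 mm high) on the tilt plate in which the disc lies; on the plate's top face, at (5, -10) mm in the mount's frame, 79 mm above the bench at rest.
- disc: White fired ceramic disc, 40 mm across, 10 mm thick, lying loose in the ring on the tilt plate. Origin: centre of its underside, z up. It may ride on the plate; it is not to be lifted or knocked out.
- reagent_bottle: White plastic bottle with a blue cap, 54 mm across, 100 mm high, standing loose on the bench beside the mount. Origin: centre of its underside. Leave alone.
- crucible: Open white ceramic crucible, 60 mm across at the rim, 60 mm high, loose on the bench. Origin: centre of its underside. Leave alone.
- powder_jar: Amber glass jar with a white lid, 64 mm across, 70 mm high, loose on the bench. Origin: centre of its underside. Leave alone.
Not all that is in view belongs to the job. Of the things like the mount, leave any that is pink; of the rest the larger one is meant.

How it is judged (in metres and radians):
On the way:
1. fingers press the plate down so that the pointer's tip stands within the mark clip's width (5 mm either side of its middle) for half a second (y of pointer_tip in the frame of mark between -0.005 and 0.005 m and contact force between the fingers and mount above 1 N), for 0.5 s.
At the end, for the whole second after the job is handed in: The plate is back up at rest (tilt under 0.015 rad), the mark clip where it was set (within 4 mm), the disc at rest in its ring (within 15 mm of its centre), the bottle, crucible and jar within 20 mm of where they stood (value of joint tilt_plate below 0.015 rad and distance of mark from where it was at the start of the episode below 0.004 m and distance between disc and nest below 0.015 m and linear speed of disc below 0.02 m/s and distance of each of reagent_bottle, crucible, powder_jar from where it was at the start of the episode below 0.02 m); the robot touches nothing.
It fails at once if the pointer runs past the mark: more than 12 mm beyond the middle of the clip (y of pointer_tip in the frame of mark above 0.012 m).
It fails at once if the mark clip is shifted by more than 4 mm (distance of mark from where it was at the start of the episode above 0.004 m).
It fails at once if the disc is lifted or knocked out of its ring (8 mm up or 15 mm off) (z of disc in the frame of nest above 0.008 m or distance between disc and nest above 0.015 m).
It fails at once if the mount is pressed with more than 25 N (contact force between the fingers and mount above 25 N).
It fails at once if the bottle, crucible or jar is moved by more than 20 mm or lifted (distance of any of reagent_bottle, crucible, powder_jar from where it was at the start of the episode above 0.02 m).
It also fails if it takes over 35 s, if anything falls off the work surface, if the arm or the gripper's body presses on something with over 40 N, if the wrist force passes 120 N, or if a joint passes its speed limit or range.

## Working session

There is one attempt and no reset: what is moved stays moved. The work goes in short steps, Python scripts to look and compute and a shell command to move; the robot and the scene stay as the last step left them, time stands still between calls to the robot, and variables do not carry over. Pictures are saved under pics/ and viewed, at most 10 in all, crops included, and the job is handed in when it is done.

```bash
mkdir -p pics; ls; python3 - <<'E'
from rig import bot
import cv2,pickle,numpy as np
d={}
for n in ("top","side"):
    c=bot.camera(n); d[n]=c
    cv2.imwrite(f"pics/{n}0.png",c["image"][:,:,::-1])
    print(n,np.round(c["camera_matrix"],1).tolist(),np.round(c["xyz"],1),np.round(c["rotation"],3).tolist())
pickle.dump(d,open("d0.pkl","wb"))
o=bot.get_obs();print(o["time"],o["eef_pos"],o["tcp_rot"],o["ft_force"],o["width"])
E
```

```text
pics
top [[569.6, 0.0, 327.8], [0.0, 569.6, 245.5], [0.0, 0.0, 1.0]] [ 323.6   78.6 1264.4] [0.706, -0.702, 0.067, -0.067]
side [[463.2, 0.0, 312.3], [0.0, 463.2, 246.4], [0.0, 0.0, 1.0]] [ 122.  -347.9  653.8] [0.827, -0.361, 0.166, -0.399]
0.1 [249.84995289 572.27725343 230.28409473] [ 2.04432738e-01  9.78880202e-01 -8.47900808e-04 -2.94442355e-04] [-1.0072658  -0.90000101 -0.07493679] 0.9977290673652769
```

View pics/top0.png

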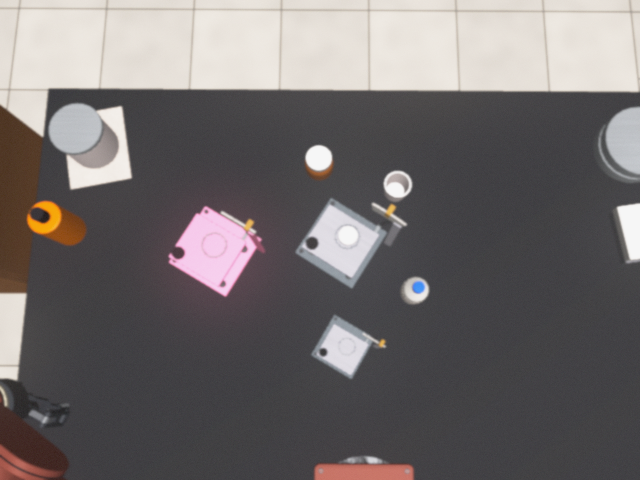

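View pics/side0.png

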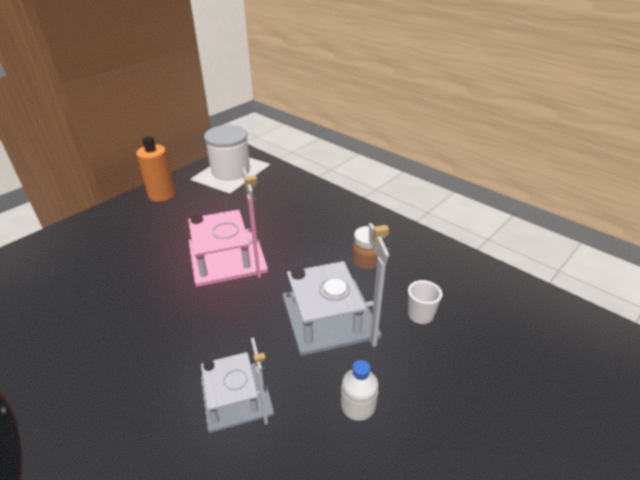

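Candidates in the top view are the pink mount (215,248), the large grey mount with the disc (343,240) and the small grey one (345,346). By the description it is the large grey one, with its pad at about (312,243) in top and (298,273) in side. I'll check this in a close crop.

```bash
cat > h.py <<'E'
import numpy as np,cv2
from scipy.spatial.transform import Rotation as R
def ray(c,px):
    d=np.linalg.inv(c["camera_matrix"])@[px[0],px[1],1]
    r=np.array(c["rotation"]); M=r if r.shape==(3,3) else R.from_quat(r).as_matrix()
    return np.array(c["xyz"],float),M@d
def onz(c,px,z):
    o,d=ray(c,px); return o+d*(z-o[2])/d[2]
def proj(c,P):
    r=np.array(c["rotation"]); M=r if r.shape==(3,3) else R.from_quat(r).as_matrix()
    q=c["camera_matrix"]@(M.T@(np.array(P)-c["xyz"])); return q[:2]/q[2]
def tri(a,pa,b,pb):
    o1,d1=ray(a,pa);o2,d2=ray(b,pb)
    t=np.linalg.lstsq(np.c_[d1,-d2],o2-o1,rcond=None)[0]
    A,B=o1+t[0]*d1,o2+t[1]*d2; return (A+B)/2,np.linalg.norm(A-B)
E
python3 - <<'E'
from h import *; import pickle
d=pickle.load(open("d0.pkl","rb"))
t,s=d["top"],d["side"]
def blob(c,x0,y0,x1,y1,f,name):
    im=cv2.cvtColor(c["image"],cv2.COLOR_RGB2HSV)[y0:y1,x0:x1].astype(int)
    n,l,st,ce=cv2.connectedComponentsWithStats(f(im).astype(np.uint8))
    for i in range(1,n):
        if st[i,4]>12: print(name,st[i]+[x0,y0,0,0,0],np.round(ce[i]+[x0,y0],1))
dark=lambda h:h[...,2]<60
br=lambda h:(h[...,0]>8)&(h[...,0]<28)&(h[...,1]>110)&(h[...,2]>90)
blob(t,300,230,326,256,dark,"padT"); blob(s,286,262,312,284,dark,"padS")
blob(t,370,195,410,225,br,"clipT"); blob(s,365,215,395,245,br,"clipS")
wh=lambda h:(h[...,2]>235)&(h[...,1]<20)
blob(t,330,220,365,255,wh,"discT"); blob(s,318,275,352,302,wh,"discS")
k=lambda c,x,y,w,h:cv2.resize(c["image"][y:y+h,x:x+w,::-1],(400,400*h//w),interpolation=cv2.INTER_CUBIC)
cv2.imwrite("pics/crop1.png",np.hstack([k(t,290,180,135,135),k(s,270,215,135,135)]))
E
```

```text
clipT [386 204  10  13  72] [390.3 209.5]
discT [339 226  19  19 267] [347.6 235. ]
discS [325 279  21  15 242] [334.8 286.1]
```

View pics/crop1.png

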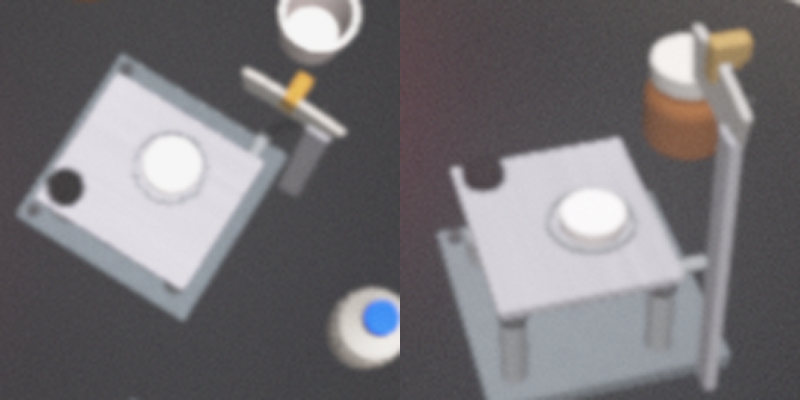

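The crop shows the large grey mount: its plate carries the disc, the black pad is at crop (66,187) in top and (485,172) in side, and the brass clip is on the scale rim. It is neither pink nor the small one. Next I fit the mount frame from these points and triangulate the clip.

```bash
python3 - <<'E'
from h import *; import pickle
d=pickle.load(open("d0.pkl","rb")); t,s=d["top"],d["side"]
f=lambda x,y,ox=290,oy=180:(ox+x/2.963,oy+y/2.963)
g=lambda x,y:f(x-400,y,270,215)
pad,e=tri(t,f(66,187),s,g(485,170)); print("pad",pad,e,onz(t,f(66,187),87)); 
disc,e=tri(t,(347.6,235),s,(334.8,286.1)); print("disc",disc,e)
# mount frame fit (2D) from top view points at known heights
L=[((-75,75),12,f(18,213)),((75,75),12,f(122,55)),((75,-75),12,f(285,155)),((-75,-75),12,f(185,320)),((-48,45),87,f(66,187)),((5,-10),89,(347.6,235))]
P=np.array([l[0] for l in L],float);Q=np.array([onz(t,l[2],l[1])[:2] for l in L])
pc,qc=P.mean(0),Q.mean(0);H=(P-pc).T@(Q-qc);yaw=np.arctan2(H[0,1]-H[1,0],H[0,0]+H[1,1])
M=np.array([[np.cos(yaw),-np.sin(yaw)],[np.sin(yaw),np.cos(yaw)]]);o=qc-M@pc
print("origin",o,"yaw",yaw);print("resid",(Q-o)@M-P)
print("pad pred",M@[-48,45]+o,"cam side in mount",M.T@(s["xyz"][:2]-o))
im=cv2.cvtColor(s["image"],cv2.COLOR_RGB2HSV)[215:245,370:395].astype(int)
m=(abs(im[...,0]-18)<9)&(im[...,1]>70); ys,xs=np.nonzero(m);cs=(xs.mean()+370,ys.mean()+215);print("clipS",cs,m.sum())
c,e=tri(t,(390.3,209.5),s,cs);cm=M.T@(c[:2]-o);print("clip",c,e,"mount",cm,"theta",0.2+np.arcsin((cm[1]+55)/148))
# wrist camera
from rig import bot
w=bot.camera("wrist");print(np.round(w["hand_eye"],3).tolist(),np.round(w["camera_matrix"],1).tolist(),bot.grip_point_offset)
np.savez("mount.npz",M=M,o=o)
E
```

```text
pad [558.22660935 110.62733847  83.92699541] 5.291048260336836 [555.44282749 112.08745011  87.        ]
disc [575.07322151  36.45597437  85.42847513] 3.5843448018983577
origin [572.60934956  48.76912492] yaw -0.5579015195769081
resid [[ 2.14708308 -0.89475533]
 [-1.65540722 -1.48285002]
 [-2.04411697  2.03441158]
 [ 0.54774081 -0.05692789]
 [-0.0846965  -0.37084197]
 [ 1.0893968   0.77096363]]
pad pred [555.71100765 112.35722161] cam side in mount [-172.2653238  -575.10525169]
clipS (np.float64(380.4590163934426), np.float64(231.28961748633878)) 183
clip [591.64166452 -37.51703689 234.9078253 ] 1.8924507510108663 mount [ 61.82691071 -63.12657004] theta 0.1450631133098384
[[-0.001, -0.956, -0.294, 75.676], [1.0, -0.001, -0.001, -0.981], [0.001, -0.294, 0.956, -142.711], [0.0, 0.0, 0.0, 1.0]] [[411.9, 0.0, 321.2], [0.0, 411.9, 234.6], [0.0, 0.0, 1.0]] 18.700000000000003
```

```bash
python3 -m handwheel '[[0,[0.016,-0.034,0.007],-0.015],[0,[0.016,-0.034,0.007],-0.015],[0,[0.016,-0.034,0.007],-0.015],[0,[0.016,-0.034,0.007],-0.015],[0,[0.016,-0.034,0.007],-0.015],[0,[0.016,-0.034,0.007],-0.015],[0,[0.016,-0.034,0.007],-0.015],[0,[0.016,-0.034,0.007],-0.015],[0,[0.016,-0.034,0.007],-0.015],[0,[0.016,-0.034,0.007],-0.015]]'
python3 -m handwheel '[[0,[0.015,-0.031,0],0],[0,[0.015,-0.031,0],0],[0,[0.015,-0.031,0],0],[0,[0.015,-0.031,0],0],[0,[0.015,-0.031,0],0],[0,[0.015,-0.031,0],0],[0,[0.015,-0.031,0],0],[0,[0,0,0],0],[0,[0,0,0],0],[0,[0,0,0],0]]'
python3 - <<'E'
from rig import bot
import cv2,pickle
o=bot.get_obs();w=bot.camera("wrist")
pickle.dump((o,w),open("w1.pkl","wb"));cv2.imwrite("pics/w1.png",w["image"][:,:,::-1])
E
```

```text
time: 1.15
eef_pos: [410.4, 231.3, 301.4]
tcp_rot: [0.277, 0.961, -0.0, -0.0]
ft_force: [0.7, 0.9, 0.1]
width: 0.003
grip_force: 0.0
time: 2.15
eef_pos: [514.7, 16.4, 301.1]
tcp_rot: [0.277, 0.961, 0.0, -0.0]
ft_force: [0.2, -0.5, 0.7]
width: -0.001
grip_force: 0.0
```

View pics/w1.png

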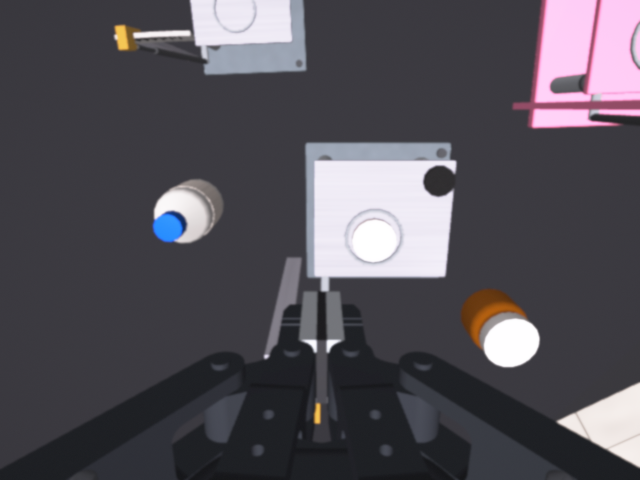

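The wrist view shows the pad at (439,180), the disc at (375,240) and the clip at (318,413), partly behind the fingers. I'll shift sideways towards the mount's +y to see the pointer and clip unobstructed, heading for above the pad.

```bash
cat >> h.py <<'E'
def wcam(o,w):
    T=np.eye(4);T[:3,:3]=R.from_quat(o["tcp_rot"]).as_matrix();T[:3,3]=o["eef_pos"];T=T@w["hand_eye"]
    return dict(camera_matrix=w["camera_matrix"],xyz=T[:3,3],rotation=T[:3,:3])
E
python3 - <<'E'
from h import *;import pickle
o,w=pickle.load(open("w1.pkl","rb"));c=wcam(o,w);m=np.load("mount.npz")
for n,p,z in(("pad",(439,180),87),("disc",(375,240),89),("A",(451,143),12),("B",(305,143),12)):
    P=onz(c,p,z)[:2];print(n,P,m["M"].T@(P-m["o"]))
print("go",m["M"]@[-10,45]+m["o"]-o["eef_pos"][:2])
E
```

```text
pad [555.45085273 110.35049309] [-47.1583308   43.15982802]
disc [572.57994117  35.84855589] [  6.81529161 -10.9769654 ]
A [550.11321016 149.89362315] [-72.62102864  73.88116559]
B [470.18837285  23.14147609] [-73.32321308 -75.96406571]
go [73.21645838 75.79295653]
```

```bash
python3 -m handwheel '[[0,[0.02,0.021,0.006],0],[0,[0.02,0.021,0.006],0],[0,[0.02,0.02,0.005],0],[0,[0.013,0.014,0.003],0],[0,[0,0,0],0],[0,[0,0,0],0],[0,[0,0,0],0],[0,[0,0,0],0],[0,[0,0,0],0],[0,[0,0,0],0]]'
python3 - <<'E'
from rig import bot
import cv2,pickle
o=bot.get_obs();w=bot.camera("wrist")
pickle.dump((o,w),open("w2.pkl","wb"));im=w["image"][230:430,60:310,::-1]
cv2.imwrite("pics/w2.png",cv2.resize(im,(750,600),interpolation=cv2.INTER_CUBIC))
E
```

```text
time: 3.2
eef_pos: [588.0, 91.3, 321.4]
tcp_rot: [0.278, 0.961, 0.0, 0.0]
ft_force: [0.7, 0.5, 0.1]
width: 0.0
grip_force: 0.0
```

View pics/w2.png

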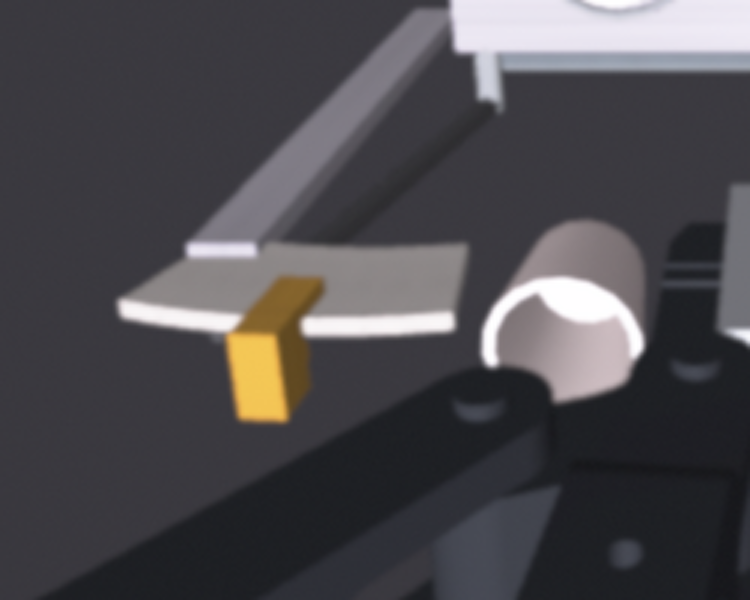

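The pointer runs behind the white scale. Its tip shows just past the rim at crop (217,337), which is px (132,342). The clip's top face is centred at crop (259,377), px (146,356). I'll combine these with the frame and the top view to get theta.

```bash
python3 - <<'E'
from h import *;import pickle
o,w=pickle.load(open("w2.pkl","rb"));c=wcam(o,w);m=np.load("mount.npz");M,O=m["M"],m["o"]
t=pickle.load(open("d0.pkl","rb"))["top"]
W=lambda x,y,z:np.r_[M@[x,y]+O,z]
cr=lambda p:np.round([(p[0]-60)*3,(p[1]-230)*3])
pt=lambda x,th,r=148:W(x,-55+r*np.sin(th-.2),75+r*np.cos(th-.2))
print("cam z",c["xyz"])
for x in(54,58,62,66): print(x,"rest tip",cr(proj(c,pt(x,0))),"mid-rod r=90",cr(proj(c,pt(x,0,90))),"hinge",cr(proj(c,W(x,-55,75))))
px=lambda a,b:(60+a/3,230+b/3)
for n,q in(("topface",(259,377)),("tl",(228,335)),("tr",(280,330)),("br",(290,420)),("bl",(238,422)),("rimL",(120,305)),("rimR",(455,315)),("rimRn",(468,245))):
    for z in(220,235,245,250):
        P=onz(c,px(*q),z);a=M.T@(P[:2]-O);print(n,z,np.round(a,1),"th %.3f r %.1f"%(.2+np.arctan2(a[1]+55,z-75),np.hypot(a[1]+55,z-75)))
# top view brass: brighter top face only
im=cv2.cvtColor(t["image"],cv2.COLOR_RGB2HSV)[198:222,380:402].astype(int)
k=(abs(im[...,0]-20)<10)&(im[...,1]>120);v=im[...,2]*k
ys,xs=np.nonzero(k&(v>0.75*v.max()));p=(xs.mean()+380,ys.mean()+198);print("top bright",p,len(xs))
for nm,q in(("bright",p),("all",(390.3,209.5))):
    P,e=tri(t,q,c,px(259,377));a=M.T@(P[:2]-O);print(nm,a,P[2],e,"th",.2+np.arctan2(a[1]+55,P[2]-75))
E
```

```text
cam z [523.53584435 130.76121955 464.14448541]
54 rest tip [212. 292.] mid-rod r=90 [350. 183.] hinge [492.  70.]
58 rest tip [215. 308.] mid-rod r=90 [352. 196.] hinge [493.  81.]
62 rest tip [217. 323.] mid-rod r=90 [353. 210.] hinge [494.  93.]
66 rest tip [220. 339.] mid-rod r=90 [355. 223.] hinge [495. 104.]
topface 220 [ 75.9 -76.9] th 0.050 r 146.6
topface 235 [ 66.  -69.5] th 0.110 r 160.7
topface 245 [ 59.4 -64.5] th 0.144 r 170.3
topface 250 [ 56.1 -62.1] th 0.160 r 175.1
tl 220 [ 65.  -82.4] th 0.013 r 147.6
tl 235 [ 55.8 -74.7] th 0.078 r 161.2
tl 245 [ 49.6 -69.5] th 0.115 r 170.6
tl 250 [ 46.6 -66.9] th 0.132 r 175.4
tr 220 [ 63.8 -70.6] th 0.093 r 145.8
tr 235 [ 54.6 -63.6] th 0.147 r 160.2
tr 245 [ 48.5 -58.9] th 0.177 r 170.0
tr 250 [ 45.5 -56.5] th 0.191 r 175.0
br 220 [ 87.3 -71.2] th 0.089 r 145.9
br 235 [ 76.7 -64.2] th 0.143 r 160.3
br 245 [ 69.7 -59.5] th 0.174 r 170.1
br 250 [ 66.1 -57.1] th 0.188 r 175.0
bl 220 [ 87.8 -83.3] th 0.007 r 147.7
bl 235 [ 77.2 -75.5] th 0.073 r 161.3
bl 245 [ 70.1 -70.3] th 0.110 r 170.7
bl 250 [ 66.5 -67.7] th 0.128 r 175.5
rimL 220 [  57.3 -105.5] th -0.135 r 153.5
rimL 235 [ 48.5 -96.3] th -0.053 r 165.2
rimL 245 [ 42.7 -90.2] th -0.004 r 173.6
rimL 250 [ 39.8 -87.2] th 0.018 r 177.9
rimR 220 [ 60.2 -30.9] th 0.364 r 147.0
rimR 235 [ 51.3 -26.4] th 0.377 r 162.5
rimR 245 [ 45.3 -23.3] th 0.384 r 172.9
rimR 250 [ 42.3 -21.8] th 0.388 r 178.1
rimRn 220 [ 42.8 -26.6] th 0.393 r 147.7
rimRn 235 [ 35.  -22.3] th 0.401 r 163.3
rimRn 245 [ 29.7 -19.4] th 0.406 r 173.7
rimRn 250 [ 27.1 -18. ] th 0.408 r 178.9
top bright (np.float64(390.4259259259259), np.float64(209.2962962962963)) 54
bright [ 57.88972037 -63.4291454 ] 247.2752356441244 0.055672306520193435 th 0.1511106247942039
all [ 57.49671991 -63.34363943] 247.6098454422093 0.41770469438263624 th 0.1516994526800761
```

The pointer's rest tip and hinge match the frame at x=66. The clip top face fits x=48 to 69 at z≈247, giving theta ≈ 0.15, or about 15 mm of pad travel. Now going to above the pad.

```bash
python3 -m handwheel '[[0,[-0.008,0.005,-0.02],0],[0,[-0.008,0.005,-0.02],0],[0,[-0.008,0.005,-0.02],0],[0,[-0.008,0.005,-0.02],0],[0,[0,0,-0.034],0],[0,[0,0,-0.034],0],[0,[0,0,-0.034],0],[0,[0,0,-0.034],0],[0,[0,0,0],0],[0,[0,0,0],0]]'
python3 - <<'E'
from rig import bot
import cv2,pickle
o=bot.get_obs();print(o["eef_pos"],o["ft_force"])
w=bot.camera("wrist");s=bot.camera("side");t=bot.camera("top");pickle.dump((o,w,s,t),open("w3.pkl","wb"))
a=cv2.resize(w["image"][::1,::1,::-1],(400,300));b=cv2.resize(s["image"][200:350,240:440,::-1],(400,300))
cv2.imwrite("pics/w3.png",np.hstack([a,b])) if (np:=__import__("numpy")) else 0
E
```

```text
time: 4.25
eef_pos: [556.0, 111.6, 105.5]
tcp_rot: [0.277, 0.961, -0.0, -0.001]
ft_force: [-0.8, 0.1, 1.5]
width: 0.001
grip_force: 0.0
[555.96989591 111.62869263 105.47698832] [-0.80674493  0.06785875  1.51513172]
```

View pics/w3.png

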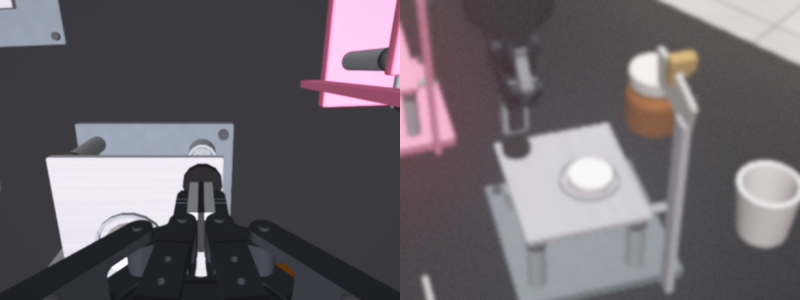

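The shut fingers stand directly over the pad: left view pad at (203,178), right view pad at (516,147) below the tips. I'll come down, then press slowly.

```bash
python3 -m handwheel '[[0,[0,0,-0.004],0],[0,[0,0,-0.004],0],[0,[0,0,-0.003],0],[0,[0,0,-0.003],0],[0,[0,0,-0.002],0],[0,[0,0,-0.001],0],[0,[0,0,0],0],[0,[0,0,0],0],[0,[0,0,0],0],[0,[0,0,0],0]]'
python3 -m handwheel '[[0,[0,0,-0.001],0],[0,[0,0,-0.001],0],[0,[0,0,-0.001],0],[0,[0,0,-0.001],0],[0,[0,0,-0.001],0],[0,[0,0,-0.001],0],[0,[0,0,-0.001],0],[0,[0,0,-0.001],0],[0,[0,0,0],0],[0,[0,0,0],0]]'
```

```text
time: 5.4
eef_pos: [556.3, 111.7, 88.4]
tcp_rot: [0.277, 0.961, 0.0, 0.0]
ft_force: [0.4, -0.7, -0.3]
width: 0.001
grip_force: 0.0
time: 6.4
eef_pos: [556.5, 111.9, 80.5]
tcp_rot: [0.277, 0.961, 0.0, 0.0]
ft_force: [0.8, 3.9, 4.6]
width: 0.003
grip_force: 2.0
```

```bash
python3 -m handwheel '[[0,[0,0,-0.001],0],[0,[0,0,-0.001],0],[0,[0,0,-0.001],0],[0,[0,0,-0.001],0],[0,[0,0,-0.001],0],[0,[0,0,0],0],[0,[0,0,0],0],[0,[0,0,0],0],[0,[0,0,0],0],[0,[0,0,0],0]]'
python3 - <<'E'
from rig import bot
import cv2,pickle,numpy as np
from h import *
o=bot.get_obs();w=bot.camera("wrist");s=bot.camera("side");t=bot.camera("top");pickle.dump((o,w,s,t),open("w4.pkl","wb"))
s0,t0=pickle.load(open("w3.pkl","rb"))[2:]
f=lambda c,x,y,a,b:cv2.convertScaleAbs(cv2.resize(c["image"][y:y+b,x:x+a,::-1],(400,300),interpolation=cv2.INTER_CUBIC),alpha=1.3,beta=10)
top=np.vstack([f(t0,365,190,60,45),f(t,365,190,60,45)]);sd=np.vstack([f(s0,280,215,120,90),f(s,280,215,120,90)])
cv2.imwrite("pics/w4.png",np.hstack([top,sd]))
E
```

```text
time: 7.4
eef_pos: [556.5, 111.9, 75.5]
tcp_rot: [0.277, 0.961, 0.0, 0.0]
ft_force: [2.4, 4.5, 5.7]
width: -0.001
grip_force: 2.7
```

View pics/w4.png

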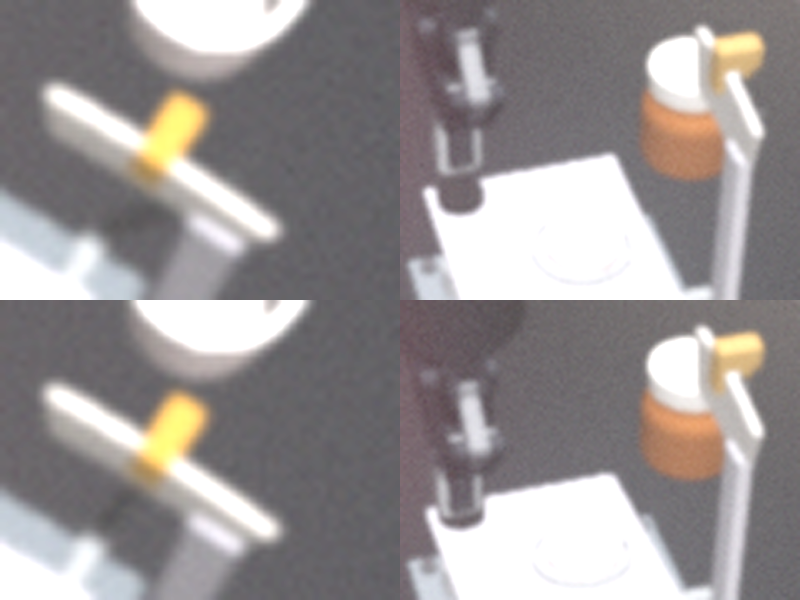

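The top view shows the dark pointer rod has swung. Where it meets the scale's lower edge moved from about (165,205) to (140,195) in crop coordinates, and the clip is unmoved. I'll check the tilt by projecting the rod and measuring the dark line.

```bash
python3 - <<'E'
from h import *;import pickle
m=np.load("mount.npz");M,O=m["M"],m["o"]
t0=pickle.load(open("w3.pkl","rb"))[3];t=pickle.load(open("w4.pkl","rb"))[3]
pt=lambda x,th,r:np.r_[M@[x,-55+r*np.sin(th-.2)]+O,75+r*np.cos(th-.2)]
# rod profile: sample image along mount-y displaced line at r=80 height and find dark centroid
g0=cv2.cvtColor(t0["image"],cv2.COLOR_RGB2GRAY).astype(np.float32);g=cv2.cvtColor(t["image"],cv2.COLOR_RGB2GRAY).astype(np.float32)
for r in(40,55,70):
    ths=np.arange(-.15,.45,.05)
    P=np.array([proj(t,pt(66,h,r)) for h in ths]).astype(np.float32)[None]
    a=cv2.remap(g0,P[...,0],P[...,1],1)[0];b=cv2.remap(g,P[...,0],P[...,1],1)[0]
    print(r);print(ths.round(3));print(a.round());print(b.round())
# plate: wrist view before/after not comparable; side view pad-side plate corner
s0=pickle.load(open("w3.pkl","rb"))[2];s=pickle.load(open("w4.pkl","rb"))[2]
pl=lambda x,y,z,th:np.r_[M@[x,-55+(y+55)*np.cos(th)+(z-75)*np.sin(th)]+O,75+(z-75)*np.cos(th)-(y+55)*np.sin(th)]
# far plate edge (y=62.5-ish) : column through x=20: find vertical bright->dark edge in side view
G=[cv2.cvtColor(q["image"],cv2.COLOR_RGB2GRAY).astype(float) for q in(s0,s)]
for col in(315,322,330):
    e=[]
    for k in G:
        p=k[250:285,col];d=np.diff(p);i=int(d.argmax());q=np.clip(d[max(i-2,0):i+3],0,None);e.append(250+.5+(q*np.arange(max(i-2,0),max(i-2,0)+len(q))).sum()/q.sum())
    pr=[]
    for th in(0,.10,.115,.13,.15):
        A,B=proj(s,pl(-30,70,79,th)),proj(s,pl(50,70,79,th));pr.append(A[1]+(B[1]-A[1])*(col-A[0])/(B[0]-A[0]))
    print(col,np.round(e,2),"moved",round(e[1]-e[0],2),"pred moves",np.round(np.array(pr[1:])-pr[0],2),"pred0",round(pr[0],1))
E
```

```text
40
[-0.15 -0.1  -0.05  0.    0.05  0.1   0.15  0.2   0.25  0.3   0.35  0.4 ]
[70. 66. 63. 62. 63. 66. 69. 71. 71. 72. 73. 71.]
[72. 73. 73. 73. 70. 69. 63. 63. 68. 71. 72. 71.]
55
[-0.15 -0.1  -0.05  0.    0.05  0.1   0.15  0.2   0.25  0.3   0.35  0.4 ]
[74. 69. 65. 63. 66. 70. 74. 73. 74. 73. 74. 72.]
[75. 72. 72. 73. 71. 68. 63. 67. 71. 74. 74. 73.]
70
[-0.15 -0.1  -0.05  0.    0.05  0.1   0.15  0.2   0.25  0.3   0.35  0.4 ]
[145. 106.  88.  87.  89.  89.  89.  90.  91.  91.  92.  91.]
[147. 105.  90.  93.  93.  88.  84.  89.  89.  90.  90.  92.]
315 [265.82 271.7 ] moved 5.89 pred moves [5.04 5.82 6.61 7.68] pred0 262.2
322 [264.7  270.35] moved 5.65 pred moves [5.02 5.8  6.59 7.66] pred0 260.9
330 [263.22 268.79] moved 5.57 pred moves [5.   5.78 6.57 7.63] pred0 259.5
```

Plate edge in the side view gives ≈0.12, the finger travel ≈0.115–0.13, and the coarse rod estimate ≈0.15. Pressing 2 mm more lands inside the window for all of them. I'll do that, then hold and check again.

```bash
python3 -m handwheel '[[0,[0,0,-0.001],0],[0,[0,0,-0.001],0],[0,[0,0,0],0],[0,[0,0,0],0],[0,[0,0,0],0],[0,[0,0,0],0],[0,[0,0,0],0],[0,[0,0,0],0],[0,[0,0,0],0],[0,[0,0,0],0]]'
python3 - <<'E'
from h import *;import pickle
from rig import bot
m=np.load("mount.npz");M,O=m["M"],m["o"]
_,_,s0,t0=pickle.load(open("w3.pkl","rb"))
N=6
S=[bot.camera("side") for _ in range(N)];T=[bot.camera("top") for _ in range(N)]
av=lambda L:np.mean([cv2.cvtColor(q["image"],cv2.COLOR_RGB2GRAY).astype(np.float32) for q in L],0)
s,t=S[0],T[0]
pt=lambda x,th,r:np.r_[M@[x,-55+r*np.sin(th-.2)]+O,75+r*np.cos(th-.2)]
g0,g=av([t0]),av(T)
ths=np.arange(-.25,.45,.01)
for r in(35,40,45,50,55,60):
    P=np.array([proj(t,pt(66,h,r)) for h in ths]).astype(np.float32)[None]
    o=[]
    for q in(g0,g):
        v=cv2.remap(q,P[...,0],P[...,1],2)[0];i=v.argmin();w=slice(max(i-7,0),i+8);d=np.clip(70-v[w],0,None);o.append((d*ths[w]).sum()/d.sum())
    print(r,np.round(o,3),round(o[1]-o[0],3))
pl=lambda x,y,z,th:np.r_[M@[x,-55+(y+55)*np.cos(th)+(z-75)*np.sin(th)]+O,75+(z-75)*np.cos(th)-(y+55)*np.sin(th)]
G=[av([s0]),av(S)]
for col in(312,316,322,326,330):
    e=[]
    for k in G:
        p=k[250:285,col];d=np.diff(p);i=int(d.argmax());j=np.arange(i-2,i+3);q=np.clip(d[j],0,None);e.append(250.5+(q*j).sum()/q.sum())
    row=[]
    for y in(62.5,):
      for th in np.arange(0,.25,.01):
        A,B=proj(s,pl(-30,y,79,th)),proj(s,pl(50,y,79,th));row.append(A[1]+(B[1]-A[1])*(col-A[0])/(B[0]-A[0]))
    print(col,np.round(e,2),"th",round(np.interp(e[1]-e[0],np.array(row)-row[0],np.arange(0,.25,.01)),3),"pred0",round(row[0],1))
o=bot.get_obs();print(o["time"],o["eef_pos"],o["ft_force"])
E
```

```text
time: 8.55
eef_pos: [556.5, 111.9, 73.5]
tcp_rot: [0.277, 0.961, 0.0, 0.0]
ft_force: [1.4, 4.1, 4.9]
width: -0.004
grip_force: 2.9
35 [-0.012  0.235] 0.247
40 [-0.018  0.214] 0.231
45 [-0.017  0.183] 0.201
50 [-0.011  0.183] 0.194
55 [-0.003  0.186] 0.189
60 [-0.005  0.177] 0.182
312 [266.65 273.31] th 0.138 pred0 265.5
316 [265.71 272.58] th 0.143 pred0 264.7
322 [264.7  271.34] th 0.139 pred0 263.6
326 [263.74 270.68] th 0.145 pred0 262.9
330 [263.22 269.76] th 0.137 pred0 262.2
9.15 [556.51188341 111.89884633  73.53386035] [1.65430529 5.6839433  4.66347533]
```

The plate edge gives tilt ≈0.14 and the rod ≈0.17. Both are within 0.033 of 0.15, and it has been held for over 1.3 s at about 5 N. Letting the corner up now.

```bash
python3 -m handwheel '[[0,[0,0,0.002],0],[0,[0,0,0.002],0],[0,[0,0,0.002],0],[0,[0,0,0.002],0],[0,[0,0,0.002],0],[0,[0,0,0.003],0],[0,[0,0,0.005],0],[0,[0,0,0.01],0],[0,[0,0,0.02],0],[0,[0,0,0.03],0]]'
python3 -m handwheel '[[0,[0,0,0.03],0],[0,[0,0,0.03],0],[0,[0,0,0.03],0],[0,[0,0,0.03],0],[0,[0,0,0.03],0],[0,[0,0,0],0],[0,[0,0,0],0],[0,[0,0,0],0],[0,[0,0,0],0],[0,[0,0,0],0]]'
python3 - <<'E'
from rig import bot
import cv2,pickle,numpy as np
s=bot.camera("side")
d=pickle.load(open("d0.pkl","rb"))["side"]["image"]
f=lambda im:cv2.resize(im[210:360,250:450,::-1],(400,300))
cv2.imwrite("pics/end.png",np.hstack([f(d),f(s["image"])]))
E
```

```text
time: 10.15
eef_pos: [554.1, 111.5, 150.2]
tcp_rot: [0.277, 0.961, -0.001, -0.002]
ft_force: [0.7, 0.0, -0.0]
width: 0.005
grip_force: 0.0
time: 11.15
eef_pos: [555.5, 111.7, 299.9]
tcp_rot: [0.277, 0.961, -0.0, -0.001]
ft_force: [0.1, 0.3, 0.4]
width: 0.0
grip_force: 0.0
```

View pics/end.png

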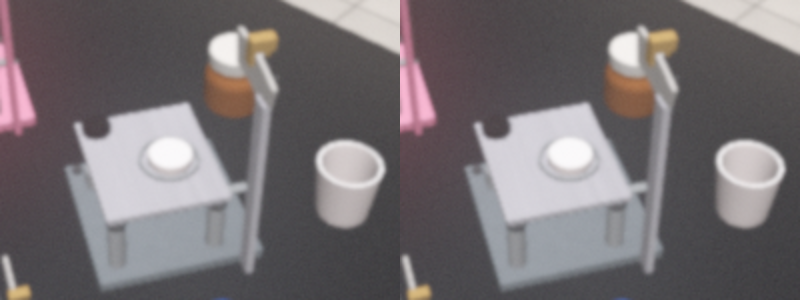

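The before and after views match: the plate is back up with the pad at (96,127)/(496,127), the disc is in its ring, the clip is unmoved and the hand is clear.

```bash
python3 -c "
from rig import bot
print(bot.hand_in())"
```

```text
the job is handed in; nothing more can be done
None
```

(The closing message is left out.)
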